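# Seat the tube and set the end stop to the gauge mark

### The job

On the tube-stop fixture, first push the loose black tube along its V-blocks with a fingertip until its far end sits fully against the fixed end plate. Then roll the knurled adjuster wheel under a fingertip, in as many strokes as it takes, to close the gap until the stop's pointer stands wholly inside the notch of the gauge flag. Pick nothing up: the tube stays in its V-blocks, the stop is moved only by its wheel, and everything else on the bench stays where it is.

Things in the scene. Friction and masses are not known exactly. Their poses are not given: they have to be found in the camera images.
- fixture: Bench fixture, screwed down; base plate 130 x 420 x 12 mm. Origin on the bench on its centre line; x across, y from end plate to wheel, z up. Along y, in mm: fixed steel end plate (face at -170), V-blocks at -130 and -30 (22 long, 37 high), sliding stop, grey pinion housing (125 to 195, 44 wide, 98 high). Rule rail on the +x side: x 57 to 71, y -5 to 125, top at 40.
- end_plate (a point): Centre of the tube's landing on the fixed end plate: fixture (0, -170, 45) mm, axes as the fixture.
- tube: Loose black tube in the V-blocks, 30 mm diameter, 180 long, 0.15 to 0.31 kg. Origin at its middle on its axis, 45 mm above the bench; y along it, away from the end plate. Starts 12 to 25 mm short of the end plate; home, its origin is at fixture y = -80 mm and its near end at +10. Slides with under 6 N. At least 50 mm is free at first between near end and stop for a fingertip.
- stop: Sliding stop: steel anvil disc, 34 mm diameter, 10 thick, axis 45 mm above the bench, on a toothed bar 16 x 18 mm running back through the housing. Origin: centre of the face towards the tube; axes as the fixture. Moves along fixture -y (closing the gap) up to 78 mm; its face starts at fixture y = 85 to 95 mm. Stays where the wheel leaves it. Not to be pushed directly.
- pointer (a point): Tip, mid-width, of the black steel pointer blade (4 mm wide) on the anvil, 6.5 mm behind the anvil face, at fixture x = 56 mm, 50 mm above the bench. Moves with the stop and passes just over the gauge flag.
- flag: Gauge flag: small aluminium plate clamped on the rule rail at the wanted setting, 28 mm along y, top 46 mm above the bench, with a notch 10 mm wide (y -5 to +5) open towards the fixture's centre line. Origin: middle of the notch's width, at the rail top; axes as the fixture. Sits at fixture y = 36 to 58 mm and does not move.
- wheel_top (a point): Uppermost point of the adjuster wheel's knurled rim, mid-width; does not turn with it: fixture (37, 160, 109) mm, 109 mm above the bench, 11 mm above the housing top. Axes as the fixture.
- wheel (a joint): Turn of the knurled aluminium wheel, rad: 70 mm diameter, 22 wide (fixture x 26 to 48), axis along fixture x, 74 mm above the bench. Starts at 0 to 0.5, range -0.1 to 3.9. Rolling its top along fixture +y (away from the tube) raises it and drives the stop to the tube, 20 mm per rad (4 mm per 7 mm of rim). Takes about 1.5 N at the rim: press with 3 to 10 N. Stays where left.
- plug_a: Black plastic end plug, 31 mm diameter, 25 mm high, standing loose beside the fixture on its -x side; origin under its centre. Leave alone.
- plug_b: A second end plug, the same, nearer the wheel. Leave alone.
- bushing: Brass bushing, 36 mm diameter, 24 mm high, beside the fixture on its +x side; origin under its centre. Leave alone.
- wrench: Steel wrench lying flat beside the fixture's +x side; origin under its middle. Leave alone.
- driver: Screwdriver lying beside the fixture's -x side; origin under its middle. Leave alone.
- oil: Small white oil bottle, 36 mm diameter, 85 mm high, beside the fixture near the wheel, on the +x side; origin under its centre. Leave alone.
- flask: Black drinking flask, 66 mm diameter, 190 mm high, on the right, beyond the end plate; origin under its centre. Leave alone.

How it is judged:
By the outcome, as a careful person would: the job done as asked, in the order asked, and still so for the second after the job is handed in, with the robot touching nothing.
It also fails if it takes over 61 s, if anything falls off the work surface, if the arm or the gripper's body presses on something with over 40 N, if the wrist force passes 120 N, or if a joint passes its speed limit or range.

### The arm

A 6-joint arm with a two-finger parallel gripper is mounted at the origin on the work surface. World frame = base frame: x ahead of the robot, y to its left, z up, the work surface at z = 0. Lengths are in m, angles in rad, forces in N, time in s.
With the tool pointing down it reaches from about 0.225 to 0.725 m from the base axis. Payload 3.1 kg.
Tool frame: the origin (TCP) lies at the very end of the fingers, on their centre line; the grasp point (between the pads) lies 19 mm behind it; z points along the fingers, y is the line along which they close (so a half turn about z gives the same grasp; the last joint's range is limited). The gripper opens to 85 mm and grips with 20 to 120 N. Pads are 22 mm wide; open, the fingers measure 114 mm over their backs; the gripper's body (76 mm by 85 mm) begins 54 mm behind the grasp point. The pads swing forward as they close: fully open they stand 13 mm farther back than shut.
Start: joints at [-1.375, 0.048, 0.099, 1.622, 0, 1.443], TCP at [0.167, -0.498, 0.209] pointing down, gripper open.
Joint ranges: [-2.91, 2.91], [-0.99, 1.94], [-1.21, 1.42], [-2.12, 2.29], [-1.49, 1.47], [-3.14, 3.14]. Speed limits (rad/s): [2.79, 2.79, 3.14, 3.14, 3.14, 3.14].

### API

Orientations are given as a unit quaternion [w, x, y, z].
In Python, from rig import observe, viewer, ctrl gives the robot as it stands.
- The arm moves only by the tool carry_out, never from a script. Its argument "plan" is a list of rows, each a list of 6 numbers: the shift along the tool's x, y, z in mm, then the turn, a rotation vector about the tool's x, y, z in degrees. In form: [[dx, dy, dz, ax, ay, az], ...]. A call has exactly 5 rows; each row shifts and turns the commanded pose from where the row before left it, along the tool's axes as they then stand; what a row does not reach is not made up. A row lasts 1/8 s, in which the tool goes at most 62.5 mm and 10.7 degrees, less where a joint would pass 70% of its speed; a pose out of reach is approached as far as the arm can. A call is refused whole if a number of a shift passes 62.5 or a number of a turn 10.7, either way. A call with a gripper value outside its range is refused whole. "claw" is the opening, from 0 (shut) to 1 (fully open), set as the call begins (left out, the last holds). The fingers move at their own pace and stop on an object; the grip force is fixed at half the most. Time passes only in rows, so rows that do not move let the fingers close, or fill a call up. It gives the time, the measured TCP pose, the force, the opening and the grip force at its end, in the units of the state.
- observe(): the state, without advancing time (a new reading comes with each control period).
- viewer.get_image(name): name is "scene" or "side" or "wrist"; returns (picture, depth): 480x640x3 uint8, red, green, blue; 480x640 float32, m along the optical axis (not along the pixel's ray), 0 where there is no reading.
- viewer.camera_params(name): a dict with "vfov" (degrees; the focal length in pixels is half the picture's height over the tangent of half this angle, whatever the lens; pixels are square), "cx", "cy" (the principal point, pixels), "rvec" (rotation vector, rad) and "tvec" (3), from world to camera coordinates, as OpenCV has them; the wrist camera has in their place "tool_from_camera" (4x4, takes a point from camera to tool coordinates, whose origin is the TCP and whose axes are the flange's). Camera axes: x right, y down, z forward; pixel columns grow to the right and rows downward; lengths in m; the calibration is good to about 2 mm. A picture is of the moment at which its call begins: read the wrist's pose just before it. camera_params takes no time and is no camera call.
- ctrl.close_job(): hands the job in; it is judged then, once.
The state is a dict: "clock": time; "qpos": joint angles; "qd": joint speeds; "joint_torque": joint torques, N m; "eef_pos": TCP position; "tool_rot": TCP orientation; "ft_force": force on the tool from outside, world axes, zero at the start; "torque": the same for the moment, N m; "width": finger opening in m; "grip_force": force on a finger pad.
Only numpy, scipy, OpenCV 4.12 (cv2) and the standard library are available. Lean on these libraries where they do the work, as an engineer would, in place of code of your own. Each camera call takes 0.05 s, during which the arm holds its last target. There are 200 camera calls.

## Working session

There is one attempt and no reset: what is moved stays moved. The work goes in short steps, Python scripts to look and compute and a tool call to move; the robot and the scene stay as the last step left them, time stands still between calls to the robot, and variables do not carry over. Pictures are saved under pics/ and viewed, at most 10 in all, crops included, and the job is handed in when it is done.

Besides the shell and the picture viewer there is one more tool, called after "Call:" in YAML: its name, and indented under it one key for each argument. carry_out: Moves the arm, as the interface text tells. Its arguments: {"type":"object","properties":{"plan":{"type":"array"},"claw":{"type":"number"}},"required":["plan"]}

```bash
ls; mkdir -p pics; cat > h.py <<'E'
import numpy as np, cv2
from scipy.spatial.transform import Rotation as R
from rig import observe, viewer, ctrl
def cam(n, st=None):
    p=viewer.camera_params(n); f=240/np.tan(np.radians(p['vfov'])/2)
    K=np.array([[f,0,p['cx']],[0,f,p['cy']],[0,0,1.]])
    if 'rvec' in p:
        Rm=cv2.Rodrigues(np.array(p['rvec'],float))[0]; t=np.array(p['tvec'],float).ravel()
        T=np.eye(4); T[:3,:3]=Rm.T; T[:3,3]=-Rm.T@t
    else:
        q=st['tool_rot']; W=np.eye(4); W[:3,:3]=R.from_quat([q[1],q[2],q[3],q[0]]).as_matrix(); W[:3,3]=st['eef_pos']
        T=W@np.array(p['tool_from_camera'])
    return K,T,p
def cloud(K,T,d):
    v,u=np.mgrid[:480,:640]; P=np.stack([(u-K[0,2])/K[0,0]*d,(v-K[1,2])/K[1,1]*d,d],-1)
    return P@T[:3,:3].T+T[:3,3]
def shot(n,name):
    st=observe(); im,d=viewer.get_image(n); K,T,p=cam(n,st)
    cv2.imwrite(f'pics/{name}.png',im[:,:,::-1]); np.savez(f'{name}.npz',im=im,d=d,K=K,T=T)
    return im,d,K,T
def load(name):
    z=np.load(f'{name}.npz'); return z['im'],z['d'],z['K'],z['T']
def proj(K,T,P):
    c=(np.atleast_2d(P)-T[:3,3])@T[:3,:3]; return (c[:,:2]/c[:,2:])@np.diag([K[0,0],K[1,1]])+K[:2,2]
E
python3 - <<'E'
from h import *
for n in ('scene','side','wrist'):
    im,d,K,T=shot(n,n+'0'); print(n,T.round(3).tolist(),K[0,0], viewer.camera_params(n).keys(),(d>0).mean())
s=observe(); print(s)
E
```

```text
pics
scene [[-0.777, 0.523, -0.351, 0.887], [0.63, 0.645, -0.432, 0.32], [0.001, -0.557, -0.83, 0.908], [0.0, 0.0, 0.0, 1.0]] 549.9174842430075 dict_keys(['vfov', 'cx', 'cy', 'rvec', 'tvec']) 0.9960774739583333
side [[-0.834, -0.439, 0.336, 0.273], [-0.552, 0.646, -0.527, 0.354], [0.014, -0.625, -0.781, 0.745], [0.0, 0.0, 0.0, 1.0]] 502.89154657820586 dict_keys(['vfov', 'cx', 'cy', 'rvec', 'tvec']) 0.9960221354166666
wrist [[0.318, -0.912, -0.261, 0.234], [-0.948, -0.306, -0.086, -0.477], [-0.001, 0.274, -0.962, 0.374], [0.0, 0.0, 0.0, 1.0]] 421.4648172194943 dict_keys(['vfov', 'cx', 'cy', 'tool_from_camera']) 0.9961555989583334
{'clock': 0.15, 'qpos': array([-1.37481276e+00,  4.85707605e-02,  9.79050860e-02,  1.62202496e+00,
       -9.25561844e-06,  1.44302079e+00]), 'qd': array([-0.00026026, -0.00105218,  0.00392767, -0.00138804,  0.00051504,
       -0.00025358]), 'joint_torque': array([ 3.32294658e-03, -3.39255738e+01,  3.20425630e+01,  1.53375592e-02,
       -9.20592993e-05, -1.83004931e-07]), 'eef_pos': array([ 0.16690942, -0.49718408,  0.20796486]), 'tool_rot': array([-9.46446883e-04,  9.86925650e-01,  1.61173398e-01, -3.69206579e-05]), 'ft_force': array([-0.6026084 , -0.46908355, -0.08009424]), 'torque': array([ 0.01773733, -0.02089919,  0.01417285]), 'grip_force': 0.0, 'width': 0.08582278433439829}
```

View pics/scene0.png

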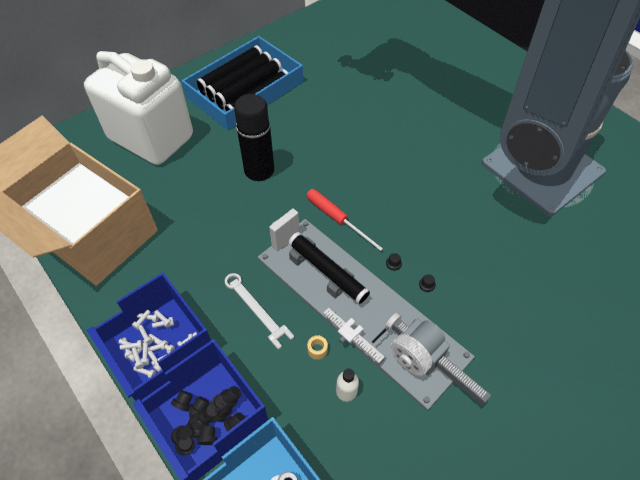

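View pics/side0.png

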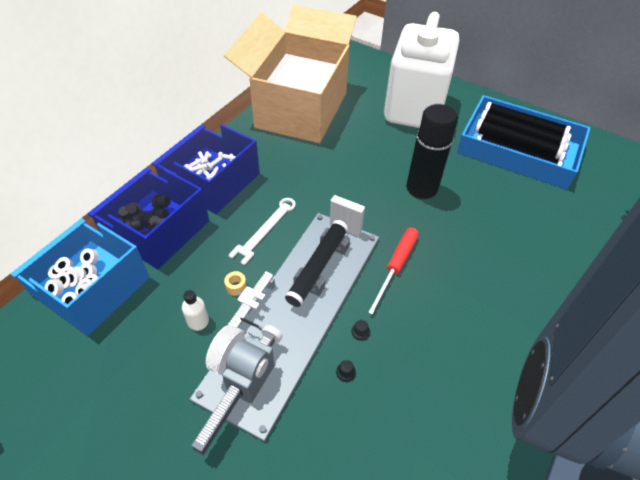

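The scene view shows the end plate (285,230), tube from (293,240) to (362,295), anvil (394,322), flag (349,331) and wheel (412,350). The side view shows the same items at end plate (347,215), anvil (271,336), flag (252,297) and wheel (225,350). Next I fit the fixture pose from depth.

```bash
cat > fit.py <<'E'
from h import *
from scipy.optimize import least_squares
C={}
for n,px in (('scene0',[(262,258),(306,223),(473,355),(430,403)]),('side0',[(318,213),(379,237),(265,436),(192,399)])):
    im,d,K,T=load(n); c=cloud(K,T,d); C[n]=c
    q=[c[v,u] for u,v in px]; 
    m=np.zeros((480,640),np.uint8); cv2.fillPoly(m,[np.array(px)],1); m=cv2.dilate(m,np.ones((9,9)))
    P=c[(m>0)&(c[...,2]>.007)&(c[...,2]<.016)]
    r=cv2.minAreaRect((P[:,:2]*1000).astype(np.float32)); print(n,len(P),np.median(P[:,2]),r)
    print(np.round(q,3).tolist())
E
python3 fit.py
```

```text
scene0 8881 0.011829911005149074 ((534.7191162109375, 2.86590576171875), (132.34561157226562, 420.2024841308594), 6.231947898864746)
[[0.617, -0.188, 0.013], [0.502, -0.197, 0.018], [0.449, 0.202, 0.012], [0.567, 0.214, 0.014]]
side0 11472 0.012086775357793567 ((535.6226196289062, 1.6887359619140625), (131.00209045410156, 421.3328552246094), 6.335336208343506)
[[0.62, -0.196, 0.013], [0.496, -0.219, 0.001], [0.451, 0.198, 0.011], [0.572, 0.216, 0.012]]
```

```bash
cat >> h.py <<'E'
TH=np.radians(6.28); CF=np.array([.5352,.0023])
RF=np.array([[np.cos(TH),-np.sin(TH)],[np.sin(TH),np.cos(TH)]])
def tofix(c):
    o=c.copy()*1000; o[...,:2]=(c[...,:2]-CF)@RF*1000; return o
def toworld(x,y): return (CF+RF@np.array([x,y])/1000).round(4)
E
cat > m.py <<'E'
from h import *
for n in ('scene0','side0'):
    im,d,K,T=load(n); F=tofix(cloud(K,T,d)); X,Y,Z=F[...,0],F[...,1],F[...,2]
    def st(nm,m): 
        P=F[m]; print(n,nm,len(P),*[np.percentile(P[:,i],[1,50,99]).round(1) for i in range(3)] if len(P) else [])
    st('tube',(abs(X)<10)&(Z>52)&(Z<66)&(Y>-165)&(Y<60))
    st('plate top',(abs(X)<40)&(Z>66)&(Y>-195)&(Y<-155))
    st('anvil',(abs(X)<20)&(Z>48)&(Z<66)&(Y>70)&(Y<115))
    st('flagtop',(X>45)&(X<90)&(Z>43)&(Z<48)&(Y>10)&(Y<80))
    st('pointer',(X>25)&(X<62)&(Z>46)&(Z<56)&(Y>75)&(Y<115))
    st('wheeltop',(X>20)&(X<52)&(Z>104)&(Z<115)&(Y>120)&(Y<200))
    st('rail',(X>50)&(X<80)&(Z>37)&(Z<43)&(Y>-20)&(Y<140))
for y in (5,20,30,36,60,160): print(y,toworld(0,y),toworld(37,y))
E
python3 m.py
```

```text
scene0 tube 939 [-9.8  1.7  9.8] [-163.1  -72.4    8.3] [52.9 58.3 62.6]
scene0 plate top 209 [-31.5   0.7  30. ] [-194.8 -190.2 -187.7] [66.3 78.6 85.5]
scene0 anvil 245 [-14.5   1.8  17.2] [ 70.6  80.9 101.6] [49.3 55.  63.5]
scene0 flagtop 249 [45.9 65.4 83.3] [19.3 34.  47.8] [43.1 45.8 47.9]
scene0 pointer 35 [26.6 41.  54.6] [75.1 76.6 78.7] [48.5 51.2 54.4]
scene0 wheeltop 265 [25.7 36.9 48.1] [123.1 141.3 158.9] [104.1 107.  110.7]
scene0 rail 451 [56.1 63.7 78.4] [-19.1  57.  104.4] [37.2 39.8 42.9]
side0 tube 1012 [-9.8 -1.1  9.8] [-163.3  -69.3    8. ] [53.3 58.7 62.1]
side0 plate top 258 [-30.4  -1.   29.7] [-194.9 -190.9 -188.3] [66.4 76.8 83.9]
side0 anvil 279 [-15.3  -0.8  18.4] [70.4 79.  97.7] [49.1 55.3 63.5]
side0 flagtop 274 [46.3 65.4 80.6] [18.5 33.7 48. ] [43.2 46.1 47.8]
side0 pointer 41 [26.9 40.1 54.8] [75.3 76.5 78.5] [47.6 51.3 54.2]
side0 wheeltop 332 [26.1 36.5 48.3] [122.2 140.6 158.3] [104.2 107.3 110.5]
side0 rail 388 [56.8 63.8 71.8] [-18.8  49.3  87. ] [37.5 40.1 42.7]
5 [0.5347 0.0073] [0.5714 0.0113]
20 [0.533  0.0222] [0.5698 0.0262]
30 [0.5319 0.0321] [0.5687 0.0362]
36 [0.5313 0.0381] [0.568  0.0421]
60 [0.5286 0.0619] [0.5654 0.066 ]
160 [0.5177 0.1613] [0.5545 0.1654]
```

```bash
cat >> h.py <<'E'
CF=CF+RF@np.array([0,-.019])   # base plate centre is at fixture y=+19 (seen from wheel, end plate, rail)
def rot(s): q=s['tool_rot']; return R.from_quat([q[1],q[2],q[3],q[0]]).as_matrix()
def delta(x,y,z):
    s=observe(); M=rot(s); w=np.append(toworld(x,y),z/1000)
    Rt=np.column_stack([[*RF[:,0],0],[*-RF[:,1],0],[0,0,-1]])
    print('t',round(s['clock'],2),'tool mm',(M.T@(w-s['eef_pos'])*1000).round(1),'turn deg',np.degrees(R.from_matrix(M.T@Rt).as_rotvec()).round(1),
     'fix',tofix(s['eef_pos']).round(1),'F fix',(RF.T@s['ft_force'][:2]).round(1),s['ft_force'][2].round(1),'w',s['width'].round(4))
E
python3 - <<'E'
from h import *
delta(0,57,250)
im,d,K,T=load('side0'); c=cloud(K,T,d)
m=np.zeros((480,640),bool); m[105:195,405:455]=1
P=c[m&(c[...,2]>.06)&(c[...,2]<.25)]; print('flask',np.percentile(P,[5,50,95],axis=0).round(3).tolist())
F=tofix(c); X,Y,Z=F[...,0],F[...,1],F[...,2]
P=F[(X>27)&(X<47)&(Z>90)&(Z<115)&(Y>130)&(Y<200)]
# circle fit of rim
A=np.c_[2*P[:,1:],np.ones(len(P))]; s=np.linalg.lstsq(A,(P[:,1:]**2).sum(1),rcond=None)[0]; print('wheel y,z,r',s[:2],np.sqrt(s[2]+s[0]**2+s[1]**2))
E
```

```text
Traceback (most recent call last):
  File "h.py", line 36, in delta
    'fix',tofix(s['eef_pos']).round(1),'F fix',(RF.T@s['ft_force'][:2]).round(1),s['ft_force'][2].round(1),'w',s['width'].round(4))
                                                                                                               ^^^^^^^^^^^^^^^^
AttributeError: 'float' object has no attribute 'round'
```

```bash
sed -i "s/s\['width'\].round(4)/round(s['width'],4)/" h.py
python3 - <<'E'
from h import *
delta(0,57,250)
im,d,K,T=load('side0'); c=cloud(K,T,d)
m=np.zeros((480,640),bool); m[105:195,405:455]=1
P=c[m&(c[...,2]>.06)&(c[...,2]<.25)]; print('flask',np.percentile(P,[5,50,95],axis=0).round(3).tolist())
F=tofix(c); X,Y,Z=F[...,0],F[...,1],F[...,2]
P=F[(X>27)&(X<47)&(Z>90)&(Z<115)&(Y>130)&(Y<200)]
A=np.c_[2*P[:,1:],np.ones(len(P))]; s=np.linalg.lstsq(A,(P[:,1:]**2).sum(1),rcond=None)[0]; print('wheel y,z,r',s[:2],np.sqrt(s[2]+s[0]**2+s[1]**2))
E
```

```text
t 0.15 tool mm [ 516.1 -393.6  -41.2] turn deg [-0.1 -0.  12.3] fix [-420.7 -437.2  208. ] F fix [-0.7 -0.4] -0.1 w 0.0858
flask [[0.456, -0.402, 0.066], [0.481, -0.361, 0.141], [0.514, -0.352, 0.191]]
wheel y,z,r [158.98975514  77.11518211] 31.662391056589154
```

Call:
carry_out:
  plan:
    - [0,0,-20,0,0,6.15]
    - [0,0,-22,0,0,6.15]
    - [33,-39,0,0,0,0]
    - [33,-39,0,0,0,0]
    - [33,-39,0,0,0,0]
  claw: 0

```text
clock: 0.78
eef_pos: [0.2533, -0.3693, 0.2506]
tool_rot: [-0.0, 0.999, 0.054, 0.0]
ft_force: [0.6, 1.3, 0.2]
width: 0.0
grip_force: 0.0
```

Call:
carry_out:
  plan:
    - [33,-39,0,0,0,0]
    - [33,-39,0,0,0,0]
    - [33,-39,0,0,0,0]
    - [33,-39,0,0,0,0]
    - [33,-39,0,0,0,0]

```text
clock: 1.4
eef_pos: [0.3961, -0.1573, 0.2507]
tool_rot: [0.0, 0.999, 0.054, -0.0]
ft_force: [0.6, -0.9, -0.5]
width: 0.0
grip_force: 0.0
```

Call:
carry_out:
  plan:
    - [33,-39,0,0,0,0]
    - [33,-39,0,0,0,0]
    - [33,-39,0,0,0,0]
    - [25,-30,0,0,0,0]
    - [0,0,0,0,0,0]

```text
clock: 2.02
eef_pos: [0.5032, 0.0029, 0.2499]
tool_rot: [-0.0, 0.998, 0.057, -0.001]
ft_force: [0.4, 0.3, -0.2]
width: 0.0
grip_force: 0.0
```

```bash
python3 - <<'E'
from h import *
delta(0,57,140)
E
```

```text
t 2.02 tool mm [ 31.9 -33.7 109.8] turn deg [-0.   0.1  0.2] fix [-31.7  23.1 249.9] F fix [0.4 0.3] -0.2 w 0.0
```

Next I move above the gap and take a wrist view there to refine the fixture positions.

Call:
carry_out:
  plan:
    - [16,-17,0,0,0,0]
    - [16,-17,0,0,0,0]
    - [0,0,30,0,0,0]
    - [0,0,0,0,0,0]
    - [0,0,0,0,0,0]

```text
clock: 2.65
eef_pos: [0.5305, 0.0373, 0.2215]
tool_rot: [0.0, 0.999, 0.054, 0.0]
ft_force: [-0.2, -0.0, 0.1]
width: -0.0002
grip_force: 0.0
```

```bash
python3 - <<'E'
from h import *
delta(0,57,140)
im,d,K,T=shot('wrist','wrist1'); F=tofix(cloud(K,T,d)); X,Y,Z=F[...,0],F[...,1],F[...,2]
print(T.round(3).tolist())
def st(nm,m): 
    P=F[m]; print(nm,len(P),*[np.percentile(P[:,i],[1,50,99]).round(1) for i in range(3)] if len(P) else [])
st('tube',(abs(X)<6)&(Z>56)&(Z<66)&(Y>-150)&(Y<70))
st('flagtop',(X>45)&(X<90)&(Z>43.5)&(Z<48)&(Y>10)&(Y<80))
st('pointer',(X>25)&(X<62)&(Z>46)&(Z<56)&(Y>75)&(Y<125))
st('rail',(X>50)&(X<80)&(Z>37)&(Z<43)&(Y>-20)&(Y<150))
st('wheeltop',(X>20)&(X<52)&(Z>106)&(Z<115)&(Y>120)&(Y<200))
E
```

```text
t 2.65 tool mm [ 0.8 -2.7 81.5] turn deg [ 0.  -0.  -0.1] fix [ -0.8  54.3 221.5] F fix [-0.2 -0. ] 0.1 w -0.0002
[[0.108, -0.956, -0.273, 0.6], [-0.994, -0.103, -0.03, 0.044], [0.001, 0.275, -0.962, 0.388], [0.0, 0.0, 0.0, 1.0]]
tube 3301 [-5.9  0.2  5.8] [-148.4  -61.7   24.5] [58.3 60.5 62.3]
flagtop 1099 [46.8 66.6 85.2] [36.5 50.5 63.9] [43.9 47.2 48. ]
pointer 223 [25.5 41.2 56.3] [91.6 93.6 95.7] [50.9 52.8 54.5]
rail 2386 [57.4 64.3 71.2] [ -6.2  71.9 121.7] [39.2 41.2 42.8]
wheeltop 1481 [26.8 37.7 48.4] [141.7 156.7 173.7] [106.1 108.3 111.3]
```

View pics/wrist1.png

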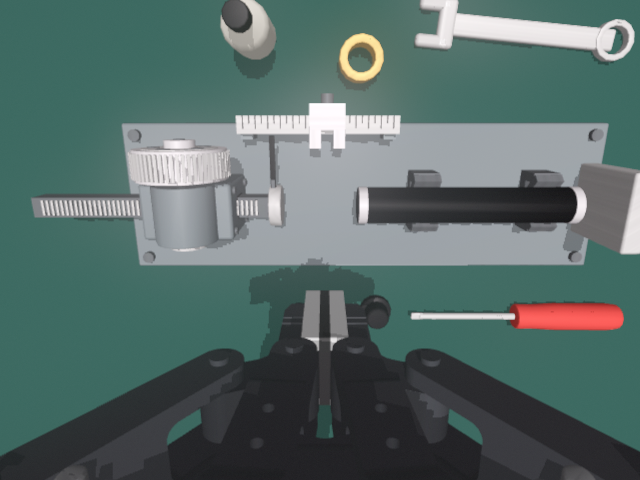

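The wrist view shows the flag (327,125), pointer (272,160), anvil (275,206) and tube near end (362,205). The flag-to-pointer gap is 43 mm, agreeing with the scene and side views. Now I go down into the gap.

Call:
carry_out:
  plan:
    - [1,-1,45,0,0,0]
    - [0,0,45,0,0,0]
    - [0,0,45,0,0,0]
    - [0,0,30,0,0,0]
    - [0,0,20,0,0,0]

```text
clock: 3.32
eef_pos: [0.5316, 0.0387, 0.0355]
tool_rot: [0.0, 0.999, 0.054, -0.0]
ft_force: [-0.1, -0.6, 0.2]
width: -0.0001
grip_force: 0.0
```

Call:
carry_out:
  plan:
    - [0,3,0,0,0,0]
    - [0,3,0,0,0,0]
    - [0,2,0,0,0,0]
    - [0,2,0,0,0,0]
    - [0,2,0,0,0,0]

```text
clock: 3.95
eef_pos: [0.5335, 0.0271, 0.0365]
tool_rot: [0.0, 0.999, 0.055, 0.0]
ft_force: [0.1, -0.1, -0.1]
width: 0.0001
grip_force: 0.0
```

```bash
python3 - <<'E'
from h import *
delta(0,25,36)
E
```

```text
t 3.95 tool mm [-1.  18.8  0.5] turn deg [ 0.  -0.1 -0. ] fix [ 1.  43.8 36.5] F fix [ 0.1 -0.1] -0.1 w 0.0001
```

Call:
carry_out:
  plan:
    - [0,1.5,0,0,0,0]
    - [0,1.5,0,0,0,0]
    - [0,1.5,0,0,0,0]
    - [0,1.5,0,0,0,0]
    - [0,1.5,0,0,0,0]

```text
clock: 4.58
eef_pos: [0.5338, 0.0197, 0.0359]
tool_rot: [0.0, 0.999, 0.055, -0.0]
ft_force: [0.3, -0.6, 0.0]
width: -0.0001
grip_force: 0.0
```

Call:
carry_out:
  plan:
    - [0,1,0,0,0,0]
    - [0,1,0,0,0,0]
    - [0,1,0,0,0,0]
    - [0,1,0,0,0,0]
    - [0,1,0,0,0,0]

```text
clock: 5.2
eef_pos: [0.5343, 0.0153, 0.0359]
tool_rot: [-0.001, 0.999, 0.055, -0.0]
ft_force: [0.6, 1.6, 0.1]
width: -0.0003
grip_force: 1.1
```

```bash
python3 - <<'E'
from h import *
delta(0,25,36)
E
```

```text
t 5.2 tool mm [-0.6  7.  -0.1] turn deg [-0.1 -0.  -0. ] fix [ 0.6 32.  35.9] F fix [0.8 1.5] 0.1 w -0.0003
```

Call:
carry_out:
  plan:
    - [0,1,0,0,0,0]
    - [0,1,0,0,0,0]
    - [0,1,0,0,0,0]
    - [0,1,0,0,0,0]
    - [0,1,0,0,0,0]

```text
clock: 5.82
eef_pos: [0.5349, 0.0098, 0.0359]
tool_rot: [0.0, 0.999, 0.055, -0.0]
ft_force: [-0.6, 2.0, 0.5]
width: -0.0003
grip_force: 1.1
```

Call:
carry_out:
  plan:
    - [0,1,0,0,0,0]
    - [0,1,0,0,0,0]
    - [0,1,0,0,0,0]
    - [0,1,0,0,0,0]
    - [0,1,0,0,0,0]

```text
clock: 6.45
eef_pos: [0.5355, 0.0048, 0.0359]
tool_rot: [0.0, 0.999, 0.055, -0.0]
ft_force: [-0.0, 2.5, 0.3]
width: -0.0001
grip_force: 1.1
```

```bash
cat > tube.py <<'E'
from h import *
import sys
delta(0,20,36)
for n in ('scene','side'):
    im,d,K,T=shot(n,n+sys.argv[1]); F=tofix(cloud(K,T,d)); X,Y,Z=F[...,0],F[...,1],F[...,2]
    for nm,m in (('tube',(abs(X)<10)&(Z>52)&(Z<66)&(Y>-145)&(Y<27)),('pointer',(X>25)&(X<62)&(Z>48)&(Z<56)&(Y>35)&(Y<125)),('flag',(X>60)&(X<90)&(Z>43)&(Z<48)&(Y>10)&(Y<80))):
        P=F[m]; print(n,nm,len(P),np.percentile(P[:,1],[1,50,99]).round(1))
E
python3 tube.py 2
```

```text
t 6.45 tool mm [-0.5  1.5 -0.1] turn deg [ 0.  0. -0.] fix [ 0.6 21.5 35.9] F fix [0.3 2.5] 0.3 w -0.0001
scene tube 791 [-143.6  -67.6    8.9]
scene pointer 41 [43.1 95.5 97.4]
scene flag 167 [33.8 51.7 66.7]
side tube 738 [-143.7  -72.7   14.3]
side pointer 72 [42.6 94.2 97.3]
side flag 179 [36.7 52.2 68.1]
```

Call:
carry_out:
  plan:
    - [0,1,0,0,0,0]
    - [0,0.5,0,0,0,0]
    - [0,0.5,0,0,0,0]
    - [0,0.5,0,0,0,0]
    - [0,0.5,0,0,0,0]

```text
clock: 7.18
eef_pos: [0.5358, 0.0019, 0.0359]
tool_rot: [-0.0, 0.999, 0.055, -0.0]
ft_force: [-0.0, 2.0, 0.7]
width: -0.0
grip_force: 1.1
```

Call:
carry_out:
  plan:
    - [0,0.5,0,0,0,0]
    - [0,0.5,0,0,0,0]
    - [0,0.5,0,0,0,0]
    - [0,0.5,0,0,0,0]
    - [0,0,0,0,0,0]

```text
clock: 7.8
eef_pos: [0.536, -0.0002, 0.0359]
tool_rot: [0.0, 0.999, 0.055, -0.0]
ft_force: [-0.1, 2.2, -0.1]
width: 0.0
grip_force: 1.0
```

Call:
carry_out:
  plan:
    - [0,0.5,0,0,0,0]
    - [0,0.5,0,0,0,0]
    - [0,0.5,0,0,0,0]
    - [0,0.5,0,0,0,0]
    - [0,0,0,0,0,0]

```text
clock: 8.43
eef_pos: [0.5361, -0.0008, 0.0359]
tool_rot: [-0.001, 0.998, 0.055, -0.0]
ft_force: [-0.4, 5.7, 0.7]
width: 0.0
grip_force: 2.8
```

Call:
carry_out:
  plan:
    - [0,0.7,0,0,0,0]
    - [0,0.7,0,0,0,0]
    - [0,0.6,0,0,0,0]
    - [0,0,0,0,0,0]
    - [0,0,0,0,0,0]

```text
clock: 9.05
eef_pos: [0.5361, -0.001, 0.0358]
tool_rot: [-0.003, 0.998, 0.055, -0.0]
ft_force: [-1.4, 8.8, 1.2]
width: 0.0
grip_force: 4.7
```

```bash
python3 tube.py 3
```

```text
t 9.05 tool mm [-0.5 -4.4 -0.1] turn deg [-0.4 -0.   0.1] fix [ 0.5 15.6 35.8] F fix [-0.4  8.9] 1.2 w 0.0
scene tube 759 [-144.2  -69.6    6.6]
scene pointer 45 [40.7 95.4 97.3]
scene flag 168 [37.9 52.  66.2]
side tube 707 [-143.7  -75.6   18. ]
side pointer 62 [45.7 94.7 97.3]
side flag 180 [37.5 52.5 65.8]
```

The push force rises to 9 N with no further motion, so the tube is home. I back off and lift.

Call:
carry_out:
  plan:
    - [0,-4,0,0,0,0]
    - [0,-6,0,0,0,0]
    - [0,-10,0,0,0,0]
    - [0,0,-50,0,0,0]
    - [0,0,-55,0,0,0]

```text
clock: 9.78
eef_pos: [0.5329, 0.016, 0.1405]
tool_rot: [0.0, 0.999, 0.055, -0.002]
ft_force: [0.7, -0.0, 0.8]
width: -0.0002
grip_force: 0.0
```

```bash
python3 tube.py 4; python3 - <<'E'
from h import *
print(observe()['qpos'].round(2)); delta(37,152,130)
E
```

```text
t 9.78 tool mm [  1.1  12.9 104.5] turn deg [ 0.   0.2 -0. ] fix [ -0.7  32.9 140.5] F fix [ 0.7 -0.1] 0.8 w -0.0002
scene tube 832 [-143.5  -63.     9.4]
scene pointer 38 [61.3 95.6 97.4]
scene flag 173 [24.7 53.1 66.4]
side tube 886 [-142.8  -59.3    9.3]
side pointer 68 [38.7 94.4 97.1]
side flag 182 [37.9 52.1 65.6]
[-0.1   0.06 -0.    1.49 -0.    2.94]
t 9.88 tool mm [  31.5 -120.4   18.9] turn deg [ 0.2 -0.8 -0. ] fix [  5.2  31.6 148.9] F fix [ 0.4 -0.7] -0.4 w 0.0
```

Call:
carry_out:
  plan:
    - [11,-40,0,0,0,0]
    - [11,-40,0,0,0,0]
    - [10,-40,0,0,0,0]
    - [0,0,0,0,0,-10]
    - [0,0,0,0,0,-10]

```text
clock: 10.5
eef_pos: [0.5535, 0.1342, 0.1404]
tool_rot: [-0.002, 0.972, 0.235, 0.0]
ft_force: [-1.0, 0.5, -1.0]
width: -0.0002
grip_force: 0.0
```

Call:
carry_out:
  plan:
    - [0,0,0,0,0,-10]
    - [0,0,0,0,0,-10]
    - [0,0,0,0,0,-10]
    - [0,0,0,0,0,-10]
    - [0,0,0,0,0,-10]

```text
clock: 11.12
eef_pos: [0.5536, 0.1335, 0.1405]
tool_rot: [-0.002, 0.782, 0.623, 0.001]
ft_force: [0.5, -0.5, -0.2]
width: 0.0004
grip_force: 0.0
```

Call:
carry_out:
  plan:
    - [0,0,0,0,0,-10]
    - [0,0,0,0,0,-10]
    - [0,0,10,0,0,0]
    - [0,0,0,0,0,0]
    - [0,0,0,0,0,0]

```text
clock: 11.75
eef_pos: [0.5533, 0.1336, 0.1304]
tool_rot: [-0.002, 0.665, 0.747, 0.001]
ft_force: [1.0, 0.0, -0.4]
width: 0.0001
grip_force: 0.0
```

```bash
python3 - <<'E'
from h import *
delta(37,152,112)
im,d,K,T=shot('side','side5'); F=tofix(cloud(K,T,d))
cv2.imwrite('pics/side5c.png',cv2.resize(im[230:430,160:400,::-1],None,fx=2.5,fy=2.5))
E
```

```text
t 11.75 tool mm [ 4.3  4.7 18.4] turn deg [-0.2 -0.1 90.4] fix [ 32.3 147.5 130.4] F fix [ 1.  -0.1] -0.4 w 0.0001
```

View pics/side5c.png

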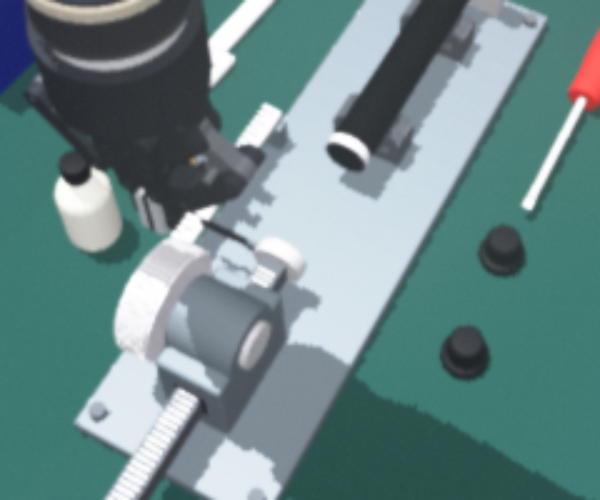

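Call:
carry_out:
  plan:
    - [4,5,8,0,0,0]
    - [0,0,9,0,0,0]
    - [0,0,2,0,0,0]
    - [0,0,1,0,0,0]
    - [0,0,0,0,0,0]

```text
clock: 12.42
eef_pos: [0.5581, 0.1382, 0.111]
tool_rot: [-0.002, 0.664, 0.747, 0.001]
ft_force: [0.1, -0.0, 0.1]
width: 0.0003
grip_force: 0.0
```

Call:
carry_out:
  plan:
    - [0,0,0.6,0,0,0]
    - [0,0,0.6,0,0,0]
    - [0,0,0.6,0,0,0]
    - [0,0,0.6,0,0,0]
    - [0,0,0,0,0,0]

```text
clock: 13.05
eef_pos: [0.558, 0.1383, 0.1085]
tool_rot: [-0.002, 0.664, 0.747, 0.001]
ft_force: [-0.5, 0.0, 0.2]
width: 0.0001
grip_force: 0.0
```

```bash
python3 - <<'E'
from h import *
delta(37,152,109)
E
```

```text
t 13.05 tool mm [ 0.3 -0.6 -0.5] turn deg [-0.2 -0.2 90.4] fix [ 37.6 151.6 108.5] F fix [-0.5  0.1] 0.2 w 0.0001
```

Call:
carry_out:
  plan:
    - [0,0,0.5,0,0,0]
    - [0,0,0.5,0,0,0]
    - [0,0,0.5,0,0,0]
    - [0,0,0,0,0,0]
    - [0,0,0,0,0,0]

```text
clock: 13.68
eef_pos: [0.5581, 0.1382, 0.1071]
tool_rot: [-0.002, 0.664, 0.747, 0.001]
ft_force: [-0.1, -0.8, 0.2]
width: 0.0001
grip_force: 0.0
```

Call:
carry_out:
  plan:
    - [0,0,0.5,0,0,0]
    - [0,0,0.5,0,0,0]
    - [0,0,0.5,0,0,0]
    - [0,0,0,0,0,0]
    - [0,0,0,0,0,0]

```text
clock: 14.3
eef_pos: [0.5581, 0.1383, 0.1055]
tool_rot: [-0.002, 0.664, 0.747, 0.001]
ft_force: [0.6, -0.6, 0.2]
width: -0.0002
grip_force: 0.0
```

No contact yet, so I look before pressing further.

```bash
python3 - <<'E'
from h import *
delta(37,152,109)
ims=[]
for n,(a,b) in (('side',(170,270)),('scene',(350,280))):
    im,d,K,T=shot(n,n+'6'); s=observe()
    p=proj(K,T,[s['eef_pos'],np.append(toworld(37,160),.109)])
    im=im.copy(); print(n,p.round(0).tolist())
    c=im[b:b+150,a:a+120,::-1]; ims.append(cv2.resize(c,None,fx=3.3,fy=3.3,interpolation=cv2.INTER_CUBIC))
    F=tofix(cloud(K,T,d)); X,Y,Z=F[...,0],F[...,1],F[...,2]
    P=F[(X>28)&(X<46)&(Z>95)&(Z<125)&(Y>120)&(Y<200)]
    for y in range(130,195,5):
        q=P[(abs(P[:,1]-y)<2.5)]; print(y,len(q),np.percentile(q[:,2],[5,50,95]).round(1) if len(q) else '',end=' | ')
cv2.imwrite('pics/both6.png',np.hstack(ims))
E
```

```text
t 14.3 tool mm [ 0.3 -0.7 -3.5] turn deg [-0.2 -0.2 90.4] fix [ 37.6 151.7 105.5] F fix [ 0.6 -0.6] 0.2 w -0.0002
side [[225.0, 335.0], [222.0, 338.0]]
130 9 [95.5 96.4 97.7] | 135 21 [ 97.1  99.4 101. ] | 140 19 [101.7 103.3 104.8] | 145 20 [103.9 105.8 107.5] | 150 28 [106.1 107.5 108.9] | 155 43 [106.7 108.4 110.1] | 160 47 [106.5 107.9 110.2] | 165 43 [104.5 107.8 109.6] | 170 53 [103.9 106.2 108.4] | 175 49 [101.  104.  106.8] | 180 59 [ 96.8 100.3 104.8] | 185 42 [95.3 97.  99.4] | 190 1 [95.2 95.2 95.2] | scene [[409.0, 343.0], [414.0, 346.0]]
130 0  | 135 0  | 140 0  | 145 0  | 150 8 [104.2 107.  108.3] | 155 18 [104.9 107.  109.9] | 160 32 [105.9 107.9 111.1] | 165 38 [104.1 106.4 109.7] | 170 32 [103.8 106.8 109.2] | 175 42 [102.2 104.4 108.2] | 180 37 [ 99.8 101.7 105. ] | 185 33 [ 95.7  97.3 101.3] | 190 1 [96.1 96.1 96.1] |
```

View pics/both6.png

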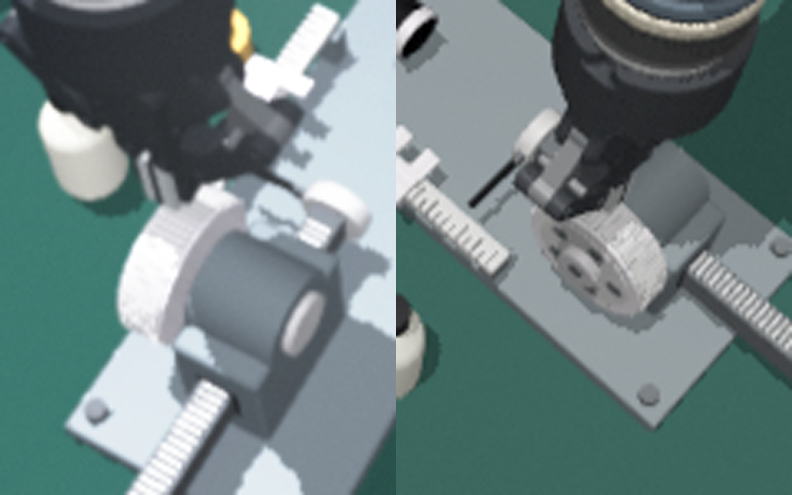

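The picture shows the fingertip at (165,205) in the left crop and (560,205) in the right crop, hovering over the tube-side shoulder of the wheel. It needs to go further toward +y, so I lift, shift and press again.

Call:
carry_out:
  plan:
    - [0,0,-6,0,0,0]
    - [8,0,0,0,0,0]
    - [0,0,1.5,0,0,0]
    - [0,0,1,0,0,0]
    - [0,0,0,0,0,0]

```text
clock: 15.02
eef_pos: [0.5569, 0.1462, 0.1087]
tool_rot: [-0.002, 0.664, 0.747, 0.001]
ft_force: [0.5, 0.0, -1.0]
width: 0.0
grip_force: 0.0
```

Call:
carry_out:
  plan:
    - [0,0,0.5,0,0,0]
    - [0,0,0.5,0,0,0]
    - [0,0,0.5,0,0,0]
    - [0,0,0,0,0,0]
    - [0,0,0,0,0,0]

```text
clock: 15.65
eef_pos: [0.5572, 0.1462, 0.1076]
tool_rot: [-0.002, 0.664, 0.747, 0.001]
ft_force: [1.0, 0.2, 0.6]
width: 0.0001
grip_force: 0.0
```

Call:
carry_out:
  plan:
    - [0,0,0.5,0,0,0]
    - [0,0,0.5,0,0,0]
    - [0,0,0.5,0,0,0]
    - [0,0,0,0,0,0]
    - [0,0,0,0,0,0]

```text
clock: 16.27
eef_pos: [0.5571, 0.1462, 0.1061]
tool_rot: [-0.002, 0.664, 0.747, 0.001]
ft_force: [-0.0, 0.9, 0.1]
width: -0.0001
grip_force: 0.0
```

Call:
carry_out:
  plan:
    - [0,0,0.5,0,0,0]
    - [0,0,0.5,0,0,0]
    - [0,0,0.5,0,0,0]
    - [0,0,0.5,0,0,0]
    - [0,0,0,0,0,0]

```text
clock: 16.9
eef_pos: [0.5571, 0.1462, 0.104]
tool_rot: [-0.002, 0.664, 0.747, 0.001]
ft_force: [-0.9, 0.0, 0.2]
width: 0.0
grip_force: 0.0
```

```bash
python3 - <<'E'
from h import *
delta(37,160,109)
ims=[]
for n,(a,b) in (('side',(190,300)),('scene',(370,300))):
    im,d,K,T=shot(n,n+'7'); s=observe()
    p=proj(K,T,[s['eef_pos'],np.append(toworld(37,160),.109)]); print(n,p.round(1).tolist())
    c=im[b:b+75,a:a+75,::-1]; c=cv2.resize(c,None,fx=5.3,fy=5.3,interpolation=cv2.INTER_CUBIC)
    for q,col in zip(p,((0,0,255),(0,255,0))): cv2.circle(c,tuple(int(v) for v in (q-[a,b])*5.3+2.6),3,col,-1)
    ims.append(c)
    F=tofix(cloud(K,T,d)); np.save(n+'F7.npy',F)
cv2.imwrite('pics/both7.png',np.hstack(ims))
E
```

```text
t 16.9 tool mm [ 0.4 -0.5 -5. ] turn deg [-0.2 -0.2 90.4] fix [ 37.5 159.7 104. ] F fix [-0.9  0.1] 0.2 w 0.0
side [[222.5, 339.7], [222.2, 338.4]]
scene [[413.2, 347.2], [414.0, 345.9]]
```

View pics/both7.png

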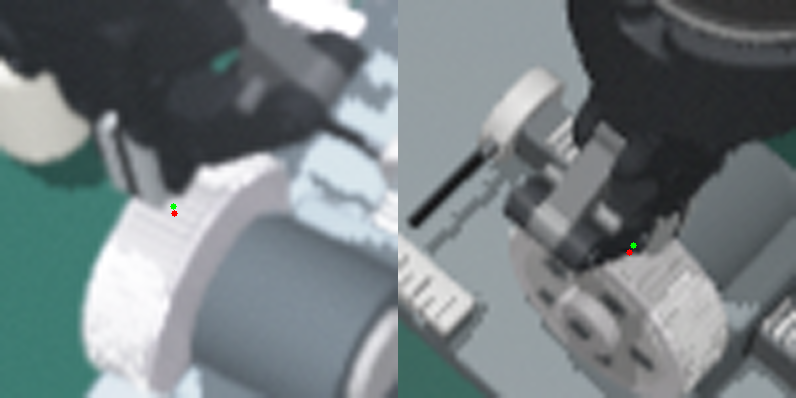

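```bash
python3 - <<'E'
from h import *
for n in ('side','scene'):
    F=np.load(n+'F7.npy'); X,Y,Z=F[...,0],F[...,1],F[...,2]
    rows=range(318,350,2) if n=='side' else range(325,360,3)
    for v in rows:
        print(n,v,[(u,)+tuple(F[v,u].round().astype(int)) for u in (range(210,232,4) if n=='side' else range(396,424,5))])
E
```

```text
side 318 [(210, np.int64(31), np.int64(176), np.int64(196)), (214, np.int64(25), np.int64(175), np.int64(199)), (218, np.int64(22), np.int64(171), np.int64(195)), (222, np.int64(24), np.int64(163), np.int64(181)), (226, np.int64(19), np.int64(161), np.int64(182)), (230, np.int64(14), np.int64(159), np.int64(183))]
side 320 [(210, np.int64(40), np.int64(169), np.int64(173)), (214, np.int64(26), np.int64(175), np.int64(194)), (218, np.int64(22), np.int64(172), np.int64(191)), (222, np.int64(23), np.int64(165), np.int64(180)), (226, np.int64(17), np.int64(164), np.int64(182)), (230, np.int64(12), np.int64(162), np.int64(185))]
side 322 [(210, np.int64(42), np.int64(168), np.int64(163)), (214, np.int64(32), np.int64(170), np.int64(175)), (218, np.int64(25), np.int64(171), np.int64(182)), (222, np.int64(23), np.int64(165), np.int64(175)), (226, np.int64(15), np.int64(167), np.int64(184)), (230, np.int64(6), np.int64(169), np.int64(195))]
side 324 [(210, np.int64(41), np.int64(170), np.int64(162)), (214, np.int64(31), np.int64(172), np.int64(175)), (218, np.int64(25), np.int64(171), np.int
[... 7017 characters left out ...]
4(168), np.int64(108)), (421, np.int64(35), np.int64(173), np.int64(105))]
scene 355 [(396, np.int64(48), np.int64(140), np.int64(57)), (401, np.int64(51), np.int64(150), np.int64(80)), (406, np.int64(47), np.int64(156), np.int64(83)), (411, np.int64(48), np.int64(165), np.int64(99)), (416, np.int64(45), np.int64(171), np.int64(105)), (421, np.int64(40), np.int64(177), np.int64(105))]
scene 358 [(396, np.int64(48), np.int64(142), np.int64(47)), (401, np.int64(53), np.int64(153), np.int64(76)), (406, np.int64(51), np.int64(160), np.int64(85)), (411, np.int64(48), np.int64(166), np.int64(90)), (416, np.int64(48), np.int64(174), np.int64(103)), (421, np.int64(42), np.int64(179), np.int64(103))]
```

Depth shows the +y face of the finger ending above z≈125 while the TCP reads 104, so the shut tip stands higher than the TCP. I keep descending in small steps until there is contact.

Call:
carry_out:
  plan:
    - [0,0,1,0,0,0]
    - [0,0,1,0,0,0]
    - [0,0,1,0,0,0]
    - [0,0,1,0,0,0]
    - [0,0,0,0,0,0]

```text
clock: 17.62
eef_pos: [0.557, 0.1462, 0.0999]
tool_rot: [-0.002, 0.664, 0.747, 0.001]
ft_force: [-0.1, -0.8, 0.5]
width: 0.0002
grip_force: 0.0
```

Call:
carry_out:
  plan:
    - [0,0,1,0,0,0]
    - [0,0,1,0,0,0]
    - [0,0,1,0,0,0]
    - [0,0,1,0,0,0]
    - [0,0,0,0,0,0]

```text
clock: 18.25
eef_pos: [0.5571, 0.1462, 0.0959]
tool_rot: [-0.002, 0.664, 0.747, 0.001]
ft_force: [0.5, 0.1, -0.1]
width: -0.0002
grip_force: 0.0
```

```bash
python3 - <<'E'
from h import *
delta(37,160,109)
im,d,K,T=shot('side','side8'); F=tofix(cloud(K,T,d))
for n in ('side','scene'):
    im,d,K,T=shot(n,n+'8'); F=tofix(cloud(K,T,d)); X,Y,Z=F[...,0],F[...,1],F[...,2]
    for y in (146,150,154,158,162,166,170):
        q=F[(X>27)&(X<47)&(abs(Y-y)<2)&(Z>100)&(Z<170)][:,2]; print(n,y,np.sort(q).astype(int).tolist()[::3])
ims=[]
im=load('side8')[0]
cv2.imwrite('pics/side8c.png',cv2.resize(im[250:400,150:300,::-1],None,fx=3.9,fy=3.9,interpolation=cv2.INTER_CUBIC))
E
```

```text
t 18.25 tool mm [  0.4  -0.4 -13.1] turn deg [-0.2 -0.2 90.4] fix [ 37.5 159.7  95.9] F fix [0.5 0.1] -0.1 w -0.0002
side 146 [100, 106]
side 150 [106, 106, 107, 108]
side 154 [106, 107, 108, 109]
side 158 [106, 106, 108, 110, 110]
side 162 [106, 107, 107, 108, 108, 110]
side 166 [100, 105, 106, 106, 106, 106, 107, 107, 107, 108, 108, 109, 110, 119, 124, 126, 129, 130, 131, 134, 136, 137, 139, 144, 146, 148, 154, 156]
side 170 [100, 103, 104, 105, 105, 105, 105, 106, 106, 106, 106, 106, 107, 107, 107, 122, 122, 124, 125, 127, 127, 128, 129, 129, 131, 132, 134, 135, 136, 137, 138, 139, 140, 141, 142, 143, 144, 145, 146, 147, 148, 149, 150, 151, 152, 153, 155, 156, 158, 159, 160, 161, 162, 163, 163, 164, 164, 165, 166, 167, 167, 168, 169]
scene 146 []
scene 150 []
scene 154 []
scene 158 [102]
scene 162 [102, 106, 108]
scene 166 [101, 105, 106, 106, 107, 108, 130, 142]
scene 170 [102, 103, 104, 105, 105, 105, 106, 106, 106, 107, 108, 110, 124, 126, 127, 130, 132, 133, 135, 138, 140, 143, 144, 146]
```

View pics/side8c.png

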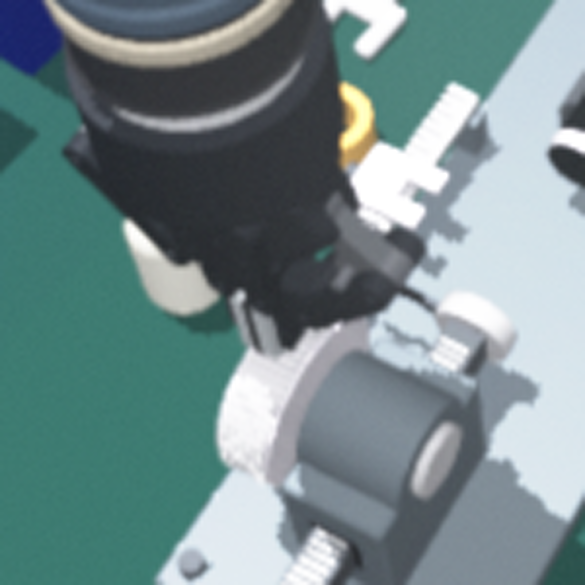

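```bash
python3 - <<'E'
from h import *
im,d,K,T=load('side8'); F=tofix(cloud(K,T,d))
for u,v in ((253,314),(250,320),(238,332),(232,331),(226,336),(222,334),(214,335),(217,338),(219,339)): print(u,v,F[v,u].round(),im[v,u])
E
```

```text
253 314 [-20. 154. 212.] [89 93 99]
250 320 [-20. 162. 211.] [115 117 125]
238 332 [ 27. 138. 100.] [ 96  97 104]
232 331 [  4. 171. 177.] [48 51 55]
226 336 [ 25. 163. 131.] [72 76 78]
222 334 [ 29. 165. 138.] [47 50 56]
214 335 [ 40. 170. 133.] [82 85 88]
217 338 [ 36. 170. 127.] [147 153 157]
219 339 [ 33. 170. 127.] [153 158 163]
```

Call:
carry_out:
  plan:
    - [0,0,1,0,0,0]
    - [0,0,1,0,0,0]
    - [0,0,1,0,0,0]
    - [0,0,1,0,0,0]
    - [0,0,0,0,0,0]

```text
clock: 19.02
eef_pos: [0.557, 0.1462, 0.0919]
tool_rot: [-0.002, 0.664, 0.747, 0.001]
ft_force: [-0.3, -0.3, 0.5]
width: 0.0002
grip_force: 0.0
```

Call:
carry_out:
  plan:
    - [0,0,1,0,0,0]
    - [0,0,1,0,0,0]
    - [0,0,1,0,0,0]
    - [0,0,1,0,0,0]
    - [0,0,0,0,0,0]

```text
clock: 19.65
eef_pos: [0.557, 0.1463, 0.0879]
tool_rot: [-0.002, 0.664, 0.747, 0.001]
ft_force: [0.1, -1.2, 1.0]
width: -0.0002
grip_force: 0.0
```

Call:
carry_out:
  plan:
    - [0,0,0.7,0,0,0]
    - [0,0,0.7,0,0,0]
    - [0,0,0.6,0,0,0]
    - [0,0,0,0,0,0]
    - [0,0,0,0,0,0]

```text
clock: 20.27
eef_pos: [0.5572, 0.1463, 0.0866]
tool_rot: [-0.001, 0.664, 0.747, 0.002]
ft_force: [-0.9, -0.4, 4.4]
width: 0.0001
grip_force: 1.9
```

Contact is made at 4.4 N with the TCP reading 87. I start the first half-stroke toward +y.

Call:
carry_out:
  plan:
    - [1,0,0.3,0,0,0]
    - [2,0,0,0,0,0]
    - [2,0,0,0,0,0]
    - [2,0,0,0,0,0]
    - [1,0,0,0,0,0]

```text
clock: 20.9
eef_pos: [0.5565, 0.1539, 0.0866]
tool_rot: [-0.001, 0.664, 0.747, 0.001]
ft_force: [-1.6, -0.6, 4.6]
width: 0.0002
grip_force: 2.5
```

```bash
cat > ptr.py <<'E'
from h import *
delta(37,151.5,109)
for n in ('scene','side'):
    im,d,K,T=shot(n,n+'p'); F=tofix(cloud(K,T,d)); X,Y,Z=F[...,0],F[...,1],F[...,2]
    for nm,m in (('pointer',(X>25)&(X<45)&(Z>47)&(Z<56)&(Y>35)&(Y<125)),('flag',(X>60)&(X<90)&(Z>43.5)&(Z<48)&(Y>10)&(Y<80)),('tube',(abs(X)<10)&(Z>52)&(Z<66)&(Y>-145)&(Y<27))):
        P=F[m]; print(n,nm,len(P),np.percentile(P[:,1],[2,50,98]).round(1))
E
python3 ptr.py
```

```text
t 20.9 tool mm [-15.8  -0.8 -22.5] turn deg [-0.1 -0.2 90.4] fix [ 37.7 167.4  86.6] F fix [-1.6 -0.4] 4.6 w 0.0002
scene pointer 29 [89.5 91.4 93.2]
scene flag 152 [38.6 53.1 65.8]
scene tube 834 [-141.5  -62.6    9. ]
side pointer 9 [88.1 90.8 92.6]
side flag 179 [37.7 52.1 65.5]
side tube 885 [-141.6  -60.7    8.8]
```

The wheel turns and the pointer moved about 4 mm closer, as expected. I continue with full 17 mm strokes.

Call:
carry_out:
  plan:
    - [0,0,-5,0,0,0]
    - [-16.5,0,0,0,0,0]
    - [0,0,3,0,0,0]
    - [0,0,2,0,0,0]
    - [0,0,0,0,0,0]

```text
clock: 21.62
eef_pos: [0.5583, 0.1372, 0.0865]
tool_rot: [-0.001, 0.665, 0.747, 0.001]
ft_force: [-1.3, -1.3, 5.0]
width: 0.0001
grip_force: 2.4
```

Call:
carry_out:
  plan:
    - [3,0,0,0,0,0]
    - [3.5,0,0,0,0,0]
    - [3.5,0,0,0,0,0]
    - [3.5,0,0,0,0,0]
    - [3,0,0,0,0,0]

```text
clock: 22.25
eef_pos: [0.5564, 0.1542, 0.0866]
tool_rot: [-0.001, 0.664, 0.747, 0.002]
ft_force: [0.1, -2.1, 5.7]
width: -0.0002
grip_force: 2.3
```

```bash
python3 ptr.py
```

```text
t 22.25 tool mm [-16.1  -0.8 -22.5] turn deg [-0.1 -0.2 90.4] fix [ 37.7 167.7  86.6] F fix [-0.1 -2.1] 5.7 w -0.0002
scene pointer 24 [79.5 80.9 83.4]
scene flag 162 [38.4 51.9 65.8]
scene tube 823 [-142.   -63.3    8.7]
side pointer 32 [77.9 80.4 82.4]
side flag 178 [37.6 51.7 65.5]
side tube 882 [-141.2  -59.9    8.4]
```

Call:
carry_out:
  plan:
    - [0,0,-5,0,0,0]
    - [-16.5,0,0,0,0,0]
    - [0,0,3,0,0,0]
    - [0,0,2,0,0,0]
    - [0,0,0,0,0,0]

```text
clock: 22.98
eef_pos: [0.5582, 0.1372, 0.0865]
tool_rot: [-0.001, 0.665, 0.747, 0.001]
ft_force: [-1.3, -1.5, 4.6]
width: -0.0
grip_force: 2.4
```

Call:
carry_out:
  plan:
    - [3,0,0,0,0,0]
    - [3.5,0,0,0,0,0]
    - [3.5,0,0,0,0,0]
    - [3.5,0,0,0,0,0]
    - [3,0,0,0,0,0]

```text
clock: 23.6
eef_pos: [0.5563, 0.1542, 0.0865]
tool_rot: [-0.001, 0.664, 0.747, 0.002]
ft_force: [-1.4, -1.1, 5.0]
width: 0.0001
grip_force: 2.3
```

Call:
carry_out:
  plan:
    - [0,0,-5,0,0,0]
    - [-16.5,0,0,0,0,0]
    - [0,0,3,0,0,0]
    - [0,0,2,0,0,0]
    - [0,0,0,0,0,0]

```text
clock: 24.22
eef_pos: [0.5583, 0.1372, 0.0865]
tool_rot: [-0.001, 0.665, 0.747, 0.001]
ft_force: [-1.1, -2.0, 5.1]
width: 0.0003
grip_force: 2.4
```

Call:
carry_out:
  plan:
    - [3,0,0,0,0,0]
    - [3.5,0,0,0,0,0]
    - [3.5,0,0,0,0,0]
    - [3.5,0,0,0,0,0]
    - [3,0,0,0,0,0]

```text
clock: 24.85
eef_pos: [0.5564, 0.1542, 0.0866]
tool_rot: [-0.001, 0.664, 0.747, 0.002]
ft_force: [-1.5, -1.1, 4.9]
width: 0.0
grip_force: 2.3
```

```bash
python3 ptr.py
```

```text
t 24.85 tool mm [-16.   -0.8 -22.5] turn deg [-0.1 -0.2 90.4] fix [ 37.7 167.7  86.6] F fix [-1.6 -0.9] 4.9 w 0.0
scene pointer 29 [58.8 61.1 62.8]
scene flag 156 [38.7 52.7 66.3]
scene tube 842 [-142.3  -63.6    8.5]
side pointer 34 [57.2 59.8 61.6]
side flag 177 [37.7 51.7 65.8]
side tube 883 [-141.4  -60.1    8.6]
```

Call:
carry_out:
  plan:
    - [0,0,-5,0,0,0]
    - [-16.5,0,0,0,0,0]
    - [0,0,3,0,0,0]
    - [0,0,2,0,0,0]
    - [0,0,0,0,0,0]

```text
clock: 25.58
eef_pos: [0.5583, 0.1372, 0.0865]
tool_rot: [-0.001, 0.665, 0.747, 0.001]
ft_force: [-1.2, -1.1, 4.5]
width: -0.0002
grip_force: 2.4
```

Call:
carry_out:
  plan:
    - [3,0,0,0,0,0]
    - [3.5,0,0,0,0,0]
    - [3.5,0,0,0,0,0]
    - [3.5,0,0,0,0,0]
    - [0.5,0,0,0,0,0]

```text
clock: 26.2
eef_pos: [0.5566, 0.1518, 0.0866]
tool_rot: [-0.001, 0.664, 0.747, 0.002]
ft_force: [-1.4, -1.1, 6.7]
width: 0.0003
grip_force: 2.6
```

Call:
carry_out:
  plan:
    - [0,0,-3,0,0,0]
    - [0,0,-20,0,0,0]
    - [0,0,-60,0,0,0]
    - [0,0,-60,0,0,0]
    - [0,0,0,0,0,0]

```text
clock: 26.82
eef_pos: [0.5597, 0.1519, 0.2354]
tool_rot: [0.002, 0.664, 0.747, 0.006]
ft_force: [-0.1, -0.3, -0.0]
width: -0.0001
grip_force: 0.0
```

```bash
python3 ptr.py; python3 - <<'E'
from h import *
ims=[]
for n in ('side','scene'):
    im,d,K,T=load(n+'p'); p=proj(K,T,np.append(toworld(60,52),.047)[None])[0].astype(int)
    c=im[p[1]-25:p[1]+25,p[0]-25:p[0]+25,::-1]; ims.append(cv2.resize(c,(398,398),interpolation=cv2.INTER_CUBIC))
cv2.imwrite('pics/fin.png',np.hstack(ims))
E
```

```text
t 26.82 tool mm [-14.1  -5.3 126.3] turn deg [ 0.3 -0.8 90.5] fix [ 40.7 165.  235.4] F fix [-0.2 -0.3] -0.0 w -0.0001
scene pointer 25 [50.2 51.5 53.6]
scene flag 170 [37.  51.8 66.2]
scene tube 841 [-141.1  -62.2    9.1]
side pointer 30 [48.  50.7 53.2]
side flag 182 [37.8 52.4 65.6]
side tube 888 [-141.   -58.9    8.6]
```

View pics/fin.png

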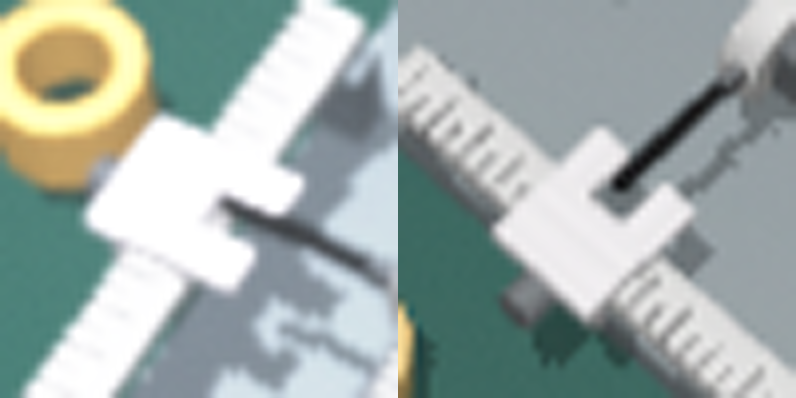

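The final view shows the pointer tip at (622,187) in the right crop and (225,203) in the left crop, within the notch. The blade is higher than the flag, so I correct for parallax by intersecting each ray with its own height.

```bash
python3 - <<'E'
from h import *
def at(n,off,pt,z):
    im,d,K,T=load(n+'p'); p=proj(K,T,np.append(toworld(60,52),.047)[None])[0].astype(int)
    u=np.array([(pt[0]-off)/398*50-.5,pt[1]/398*50-.5])+p-25
    r=T[:3,:3]@np.append((u-K[:2,2])/K[0,0],1); P=T[:3,3]+r*((z/1000-T[2,3])/r[2]); return tofix(P)[:2].round(1)
for nm,pt,z in (('ptr tip',(620,183),50),('blade',(660,147),50),('Ltine in',(620,155),46),('Ltine in deep',(595,192),46),('Rtine in',(665,188),46),('Rtine deep',(634,218),46)): print(nm,at('scene',398,pt,z))
for nm,pt,z in (('ptr tip',(225,203),50),('blade',(300,233),50),('up tine in',(265,205),46),('low tine in',(243,240),46)): print('side',nm,at('side',0,pt,z))
E
```

```text
ptr tip [53.8 51.5]
blade [41.5 51.9]
Ltine in [47.4 45.9]
Ltine in deep [57.6 48. ]
Rtine in [46.3 58.1]
Rtine deep [56.2 58.1]
side ptr tip [56.1 51.7]
side blade [39.  50.7]
side up tine in [50.2 46.3]
side low tine in [49.9 55.5]
```

The pointer sits within about 1 mm of the notch centre in both views, the tube is still home, and the arm is clear. I hand in the job.

```bash
python3 -c "
from rig import ctrl
print(ctrl.close_job())"
```

```text
the job is handed in; nothing more can be done
None
```

The tube is pushed home against the end plate, the stop's pointer stands within about 1 mm of the gauge notch centre, and the job was handed in at about 27 s with the arm clear; the judge's verdict was not shown.

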